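# Slide the model's roof into its notches and bolt it

### The job

Make the house model ready to carry: with the fingertips, push the plywood roof board along its rails, from behind its white rooflight, towards the gable end until you feel it drop into the locating notches. Then push the red knob of the bolt fully home, so that its steel tongue covers the edge of the board. Only push: do not lift or tip the board, and leave the other things on the bench and on the model where they are.

Things in the scene. Friction and masses are not known exactly. Their poses are not given: they have to be found in the camera images.
- model: House model, fixed. Cardboard base 320 x 300 x 12 mm; origin at the centre of its underside, on the bench. Its +x (gable end) points roughly away from the robot, yaw within 0.5 rad. Two white rails along x, at y = +-60 to 80 mm, x = -150 to 150, top z = 55; white side walls outside them, top z = 67. Each rail has two black notches 24 mm long, 8 deep, centred at x = -30 and 110.
- roof_home (a point): Where the origin of the roof board lies once it has dropped into the notches: x = 40, y = 0, z = 47 mm in the model's frame (the notches leave it 6 mm of play either way along x, then stop it).
- board: Loose plywood roof board on the rails, 180 x 154 x 10 mm, about 0.45 kg, 3 mm side play, axes as the model's. Under it two cross feet, 12 mm long, 9 high, at x = +-70. Origin: its middle, at the feet's underside: z = 55 mm over the model's origin while sliding, 47 once dropped; upper face 19 mm higher. Starts 45 to 100 mm short of roof_home, front feet already past the rear notches.
- rooflight (a point): Middle of the rear face (the face to push, looking to the board's -x) of the white rooflight with a blue pane, fixed on the roof board. The rooflight is 36 x 70 x 26 mm (x, y, z) and reaches from here 36 mm towards +x; this point is straight above the board's origin, 13 mm above the board's upper face.
- bolt_knob (a point): Middle of the bolt's upright red knob (16 mm diameter, 30 mm tall) on the model's +y side, 92 mm above the bench. It stands on a steel tongue, 20 mm (x) by 55 mm (y), z = 69 to 77 mm, on a blue block with outer face at y = 127. Slides towards the model's -y: knob from y = 115 to 91 mm, x = 40. Home, the tongue covers 20 mm of the dropped board; before the drop it strikes the board's edge.
- bolt (a joint): Travel of the bolt in metres: 0 drawn back, 0.024 fully home. It starts drawn back to within 3 mm and stays where it is left; it takes about 1.5 N to move.
- tree: Model tree, green, 28 mm wide, 55 mm tall, loose on the -y side of the model's base; origin at its foot. Leave alone.
- annex: White block 50 x 32 x 30 mm, loose on the -y side of the model's base; origin under its centre. Leave alone.
- glue: White glue bottle, 60 mm diameter, about 150 mm tall, standing on the bench; origin under its centre. Leave alone.
- tape: Yellow tape roll, 90 mm diameter, 25 mm high; origin under its centre. Leave alone.
- mug: Blue mug, 80 mm diameter, 90 mm tall; origin under its centre. Leave alone.
- block: Wooden block 70 x 50 x 40 mm; origin under its centre. Leave alone.
- jar: Amber jar, 64 mm diameter, 80 mm tall; origin under its centre. Leave alone.

How it is judged:
By the outcome, as a careful person would: the job done as asked, in the order asked, and still so for the second after the job is handed in, with the robot touching nothing.
It also fails if it takes over 45 s, if anything falls off the work surface, if the arm or the gripper's body presses on something with over 40 N, if the wrist force passes 120 N, or if a joint passes its speed limit or range.

### The arm

A 7-joint arm with a two-finger parallel gripper is mounted at the origin on the work surface. World frame = base frame: x ahead of the robot, y to its left, z up, the work surface at z = 0. Lengths are in m, angles in rad, forces in N, time in s.
With the tool pointing down it reaches from about 0.425 to 0.925 m from the base axis. Payload 6.8 kg.
Tool frame: the origin (TCP) lies at the very end of the fingers, on their centre line; the grasp point (between the pads) lies 19 mm behind it; z points along the fingers, y is the direction in which the jaws open and shut (so a half turn about z gives the same grasp; the last joint's range is limited). The gripper opens to 85 mm and grips with 20 to 120 N. Pads are 22 mm wide; open, the fingers measure 114 mm over their backs; the gripper's body (76 mm by 85 mm) begins 54 mm behind the grasp point. The pads swing forward as they close: fully open they stand 13 mm farther back than shut.
Start: joints at [-1.259, 0.477, 0.022, 1.555, -0.011, 1.109, -0.083], TCP at [0.275, 0.616, 0.231] pointing down, gripper open.
Joint ranges: [-2.96, 2.96], [-0.34, 2.1], [-1.41, 1.46], [0.24, 2.44], [-1.37, 4.51], [0.17, 1.92], [-2.96, 2.96]. Speed limits (rad/s): [2.39, 2.39, 3.14, 3.14, 3.14, 3.14, 3.14].

### API

Orientations are given as a unit quaternion [w, x, y, z].
In Python, from station import bot gives the robot as it stands.
- The arm moves only by the tool move_arm, never from a script. Its argument "commands" is text: rows parted by semicolons, each of 7 numbers parted by spaces: the opening, from 0 (shut) to 1 (fully open), then the shift along the tool's x, y, z in cm, then the turn, a rotation vector about the tool's x, y, z in degrees. In form: gripper tx ty tz rx ry rz; .... A call has 1 to 12 rows; each row shifts and turns the commanded pose from where the row before left it, along the tool's axes as they then stand; what a row does not reach is not made up. A row lasts 1/12 s, in which the tool goes at most 41.7 mm and 7.16 degrees, less where a joint would pass 70% of its speed; a pose out of reach is approached as far as the arm can. A call with a gripper value outside its range is refused whole. The fingers move at their own pace and stop on an object; "force" is the grip in N (left out, the last holds). Time passes only in rows, so rows that do not move let the fingers close. It gives the time, the measured TCP pose, the force and the opening at its end, in the units of the state.
- bot.get_obs(): the state, without advancing time (a new reading comes with each control period).
- bot.read_camera(name): name is "side" or "top"; returns a dict with "img" (400x640x3 uint8, red, green, blue), "K" (3x3 intrinsics, pixels), "rvec" (rotation vector, rad) and "tvec" (3), from world to camera coordinates, as OpenCV has them. Camera axes: x right, y down, z forward; pixel columns grow to the right and rows downward; lengths in m; the calibration is good to about 2 mm. A picture is of the moment at which its call begins. There is no depth.
- bot.hand_in(): hands the job in, once; it reports no verdict.
The state is a dict: "t": time; "q": joint angles; "joint_vel": joint speeds; "joint_torque": joint torques, N m; "eef_pos": TCP position; "tool_rot": TCP orientation; "contact_force": force on the tool from outside, world axes, zero at the start; "torque": the same for the moment, N m; "gripper_width": opening from 0.0 (shut) to 1.0 (fully open).
Only numpy, scipy, OpenCV 4.12 (cv2) and the standard library are available. Lean on these libraries where they do the work, as an engineer would, in place of code of your own. Each camera call takes 0.05 s, during which the arm holds its last target. There are 200 camera calls.

## Working session

There is one attempt and no reset: what is moved stays moved. The work goes in short steps, Python scripts to look and compute and a tool call to move; the robot and the scene stay as the last step left them, time stands still between calls to the robot, and variables do not carry over. Pictures are saved under pics/ and viewed, about 8 in all and at most 12, crops included, and the job is handed in when it is done.

Besides the shell and the picture viewer there is one more tool, called by a JSON object that holds its "name" and its "arguments", one argument or row to a line. move_arm: Moves the arm, as the interface text tells. Its arguments: {"type":"object","properties":{"commands":{"type":"string"},"force":{"type":"number"}},"required":["commands"]}

```bash
mkdir -p pics; cat > h.py <<'E'
import numpy as np, cv2
from station import bot
def cam(n):
    d=bot.read_camera(n); R=cv2.Rodrigues(np.array(d["rvec"],float))[0]; d["R"]=R; d["t"]=np.array(d["tvec"],float).ravel(); d["K"]=np.array(d["K"]); return d
def save(d,f): cv2.imwrite(f,d["img"][:,:,::-1])
def ray(d,p):
    v=d["R"].T@np.linalg.inv(d["K"])@np.array([p[0],p[1],1.]); return -d["R"].T@d["t"], v/np.linalg.norm(v)
def plane(d,p,z):
    o,v=ray(d,p); return o+v*(z-o[2])/v[2]
def tri(d1,p1,d2,p2):
    (a,u),(b,v)=ray(d1,p1),ray(d2,p2); s=np.linalg.lstsq(np.c_[u,-v],b-a,rcond=None)[0]
    P,Q=a+u*s[0],b+v*s[1]; return (P+Q)/2,np.linalg.norm(P-Q)
def proj(d,P): 
    c=d["R"]@np.array(P)+d["t"]; q=d["K"]@c; return q[:2]/q[2]
E
python3 - <<'E'
from h import *
a=cam("top");b=cam("side");save(a,"pics/top1.png");save(b,"pics/side1.png")
print(bot.get_obs())
for d in(a,b): print(d["K"].tolist(),-d["R"].T@d["t"])
E
```

```text
{'t': 0.1, 'q': array([-1.25909341,  0.47769984,  0.0223423 ,  1.55633089, -0.01151437,
        1.10930356, -0.08306183]), 'joint_vel': array([ 0.00092729,  0.00012686, -0.00128407, -0.00288358, -0.00032752,
        0.00325514,  0.00037169]), 'joint_torque': array([ 4.89784550e-03, -5.97760105e+01,  1.61383934e+00, -2.81954420e+01,
        1.27958728e-02,  5.02384908e-03, -1.72630183e-05]), 'eef_pos': array([0.27490837, 0.61590832, 0.23044389]), 'tool_rot': array([-1.17194830e-04,  2.08337869e-01,  9.78056584e-01, -7.98285852e-04]), 'contact_force': array([ 0.33351482,  0.2099262 , -0.51333582]), 'torque': array([ 0.04337154, -0.00878678, -0.00296381]), 'gripper_width': 1.0016200732099676}
[[456.9114120410032, 0.0, 322.42885574175585], [0.0, 456.9114120410032, 201.52427531475882], [0.0, 0.0, 1.0]] [ 0.37198375 -0.02285739  1.33958357]
[[501.14414131240886, 0.0, 321.5681376369214], [0.0, 501.14414131240886, 195.98887319975296], [0.0, 0.0, 1.0]] [-0.1397723  -0.68355949  1.16180298]
```

View pics/top1.png

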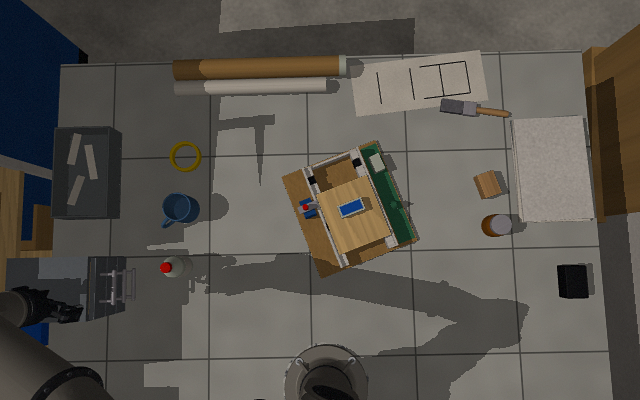

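View pics/side1.png

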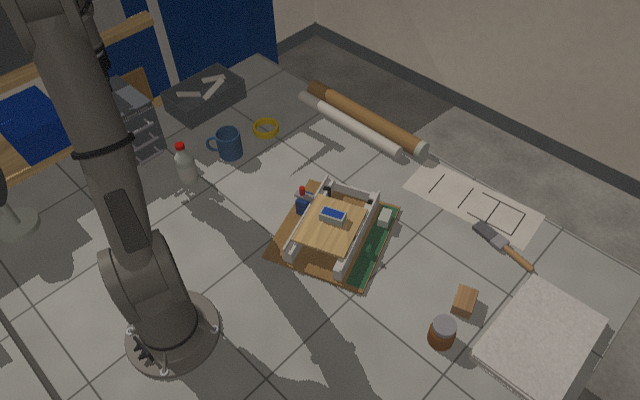

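The top view shows the house at about (350,208) with the blue rooflight pane at (352,207), the red knob at about (306,208), and the gable pointing up and slightly left. The side view shows the pane at (333,213) and the knob at (302,190). Next I'll enlarge both.

```bash
python3 - <<'E'
from h import *
a=cv2.imread("pics/top1.png")[130:285,270:430];b=cv2.imread("pics/side1.png")[165:305,255:415]
b=cv2.copyMakeBorder(b,0,15,0,0,cv2.BORDER_CONSTANT)
o=np.vstack([cv2.resize(i[:, :],None,fx=5,fy=5,interpolation=cv2.INTER_CUBIC) for i in(a,)])
cv2.imwrite("pics/c1.png",cv2.resize(a,(600,581),interpolation=cv2.INTER_CUBIC));cv2.imwrite("pics/c2.png",cv2.resize(b,(600,581),interpolation=cv2.INTER_CUBIC))
T,S=cam("top"),cam("side")
for n,d,box in(("top",T,(130,285,270,430)),("side",S,(165,305,255,415))):
    h=cv2.cvtColor(d["img"],cv2.COLOR_RGB2HSV);m0=np.zeros(h.shape[:2],np.uint8);m0[box[0]:box[1],box[2]:box[3]]=255
    for c,m in(("blue",cv2.inRange(h,(105,130,60),(128,255,255))),("red",cv2.inRange(h,(0,150,80),(6,255,255))|cv2.inRange(h,(172,150,80),(180,255,255))),("wood",cv2.inRange(h,(13,60,120),(24,200,255)))):
        k,_,st,ce=cv2.connectedComponentsWithStats(m&m0)
        for i in range(1,k):
            if st[i,4]>12:
                l=(_==i).astype(np.uint8);ct=cv2.findContours(l,0,2)[0][0]
                print(n,c,st[i,4],ce[i].round(1),cv2.boxPoints(cv2.minAreaRect(ct)).round(1).tolist())
E
```

```text
top blue 48 [304.9 201.3] [[298.79998779296875, 201.5], [309.5, 197.1999969482422], [311.0, 201.0], [300.29998779296875, 205.3000030517578]]
top blue 194 [350.9 207. ] [[339.29998779296875, 206.89999389648438], [359.20001220703125, 198.89999389648438], [362.5, 207.1999969482422], [342.70001220703125, 215.10000610351562]]
top blue 53 [309.6 213.2] [[303.6000061035156, 213.1999969482422], [314.29998779296875, 209.10000610351562], [316.0, 213.60000610351562], [305.20001220703125, 217.6999969482422]]
top red 26 [305.  206.5] [[303.0, 204.0], [307.0, 204.0], [307.0, 209.0], [303.0, 209.0]]
top wood 13 [347.3 160.5] [[344.0, 159.0], [350.0, 159.0], [350.0, 162.0], [344.0, 162.0]]
top wood 3046 [352.5 215.5] [[315.0, 194.60000610351562], [366.6000061035156, 174.0], [390.5, 233.8000030517578], [339.0, 254.39999389648438]]
side blue 27 [300.7 200.7] [[295.79998779296875, 200.60000610351562], [296.79998779296875, 197.60000610351562], [306.3999938964844, 200.8000030517578], [305.3999938964844, 203.8000030517578]]
side blue 141 [332.4 212.6] [[321.5, 212.5], [323.6000061035156, 206.1999969482422
[... 333 characters left out ...]
, 194.60000610351562]]
side wood 2474 [329.4 225.4] [[290.6000061035156, 238.8000030517578], [319.79998779296875, 180.39999389648438], [369.0, 205.0], [339.79998779296875, 263.3999938964844]]
side wood 25 [384.8 203. ] [[378.6000061035156, 202.39999389648438], [379.20001220703125, 200.39999389648438], [392.5, 204.10000610351562], [392.0, 206.0]]
side wood 513 [286.2 228.3] [[267.29998779296875, 249.10000610351562], [290.0, 201.10000610351562], [304.70001220703125, 208.10000610351562], [282.0, 256.0]]
side wood 242 [319.5 272.1] [[304.29998779296875, 270.79998779296875], [307.29998779296875, 262.70001220703125], [338.79998779296875, 274.3999938964844], [335.79998779296875, 282.3999938964844]]
```

View pics/c1.png

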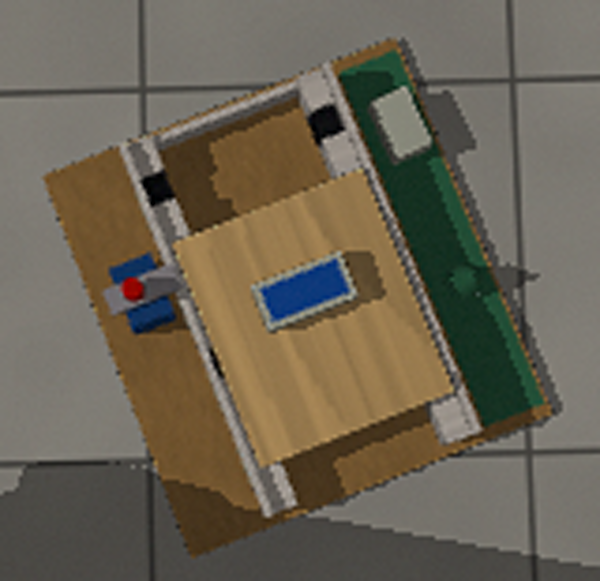

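View pics/c2.png

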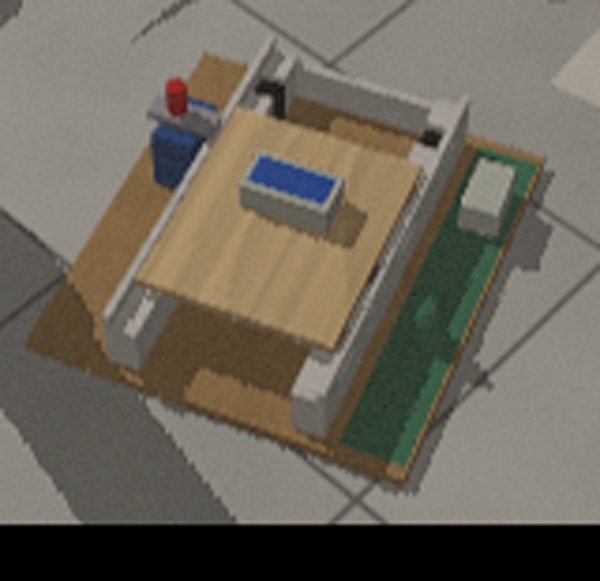

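The enlarged views show the base corners, the board corners, the pane, the knob, and the front notches at c1 (157,187) and (325,122). The board hides the rear notches. Next I'll triangulate.

```bash
python3 - <<'E'
from h import *
T,S=cam("top"),cam("side")
c1=lambda p:np.array(p)/3.75+(270,130)-.37
c2=lambda p:np.array(p)/3.75+(255,165)-.37
P={}
def t(n,a,b):
    P[n],e=tri(T,a,S,b);print(n,P[n].round(4),round(e,4))
t("pane",(350.9,207),(332.4,212.6)); 
for n,a,b in(("FR",(403,40),(545,160)),("BR",(553,410),(403,482)),("BL",(193,555),(28,347)),("bFL",(175,240),(238,108)),("bFR",(360,170),(420,165)),("bBR",(453,392),(332,350)),("bBL",(262,465),(138,282))): t(n,c1(a),c2(b))
t("knobtop",(305,206.5),(301.7,187.5))
# planes
B={n:plane(T,c1(p),.012) for n,p in dict(FL=(45,177),FR=(403,40),BR=(553,410),BL=(193,555)).items()}
for c,q,r in(("x","BL","FL"),("x","BR","FR")):
    v=B[r]-B[q];print(np.arctan2(v[1],v[0]),np.linalg.norm(v))
M=sum(B.values())/4
v=B["FL"]-B["BL"]+B["FR"]-B["BR"];w=B["FL"]-B["FR"]+B["BL"]-B["BR"]
wall=np.arctan2(v[1],v[0]);yw=np.arctan2(-w[0],w[1]);yaw=(wall+yw)/2;print("model",M,wall,yw)
D={n:plane(T,c1(p),.074) for n,p in dict(FL=(175,240),FR=(360,170),BR=(453,392),BL=(262,465)).items()}
v=D["FL"]-D["BL"]+D["FR"]-D["BR"];w=D["FL"]-D["FR"]+D["BL"]-D["BR"];print("board",sum(D.values())/4,np.arctan2(v[1],v[0]),np.arctan2(-w[0],w[1]))
R=np.array([[np.cos(yaw),-np.sin(yaw)],[np.sin(yaw),np.cos(yaw)]])
loc=lambda p:(R.T@(p[:2]-M[:2])*1000).round(1)
for n in("pane","bFL","bFR","bBR","bBL","knobtop"):print(n,loc(P[n]),P[n][2])
print("bc",loc(sum(D.values())/4),"kn",loc(plane(T,(305,206.5),.105)),"notch",[loc(plane(T,c1(p),.055)) for p in((157,187),(325,122))],"pane",loc(plane(T,(350.9,207),.1)))
print("tree",loc(plane(T,c1((465,280)),.045)),yaw)
E
```

```text
pane [ 0.4967 -0.0812  0.103 ] 0.0012
FR [ 0.6996 -0.1672  0.0207] 0.0009
BR [ 0.4077 -0.2732  0.0103] 0.0013
BL [0.3038 0.0062 0.0059] 0.0008
bFL [0.5384 0.0136 0.0756] 0.0011
bFR [ 0.5887 -0.1265  0.0769] 0.0022
bBR [ 0.4221 -0.1897  0.0725] 0.0018
bBL [ 0.3713 -0.0474  0.07  ] 0.0007
knobtop [0.5007 0.0431 0.1088] 0.0018
0.35572125324447684 0.31563737185431384
0.34248454630276176 0.3121566004534748
model [ 0.50342072 -0.07980332  0.012     ] 0.3491395954299231 0.3514083623284212
board [ 0.47994038 -0.08719547  0.074     ] 0.352464193380858 0.34038037333521787
pane [-6.8  1. ] 0.10302425365384726
bFL [64.9 75.7] 0.0756387169553373
bFR [ 64.1 -73.2] 0.07693779511244603
bBR [-114.1  -75.3] 0.07253636367743677
bBL [-112.9   75.8] 0.07003425812984954
knobtop [ 39.6 116.4] 0.10882810207873195
bc [-24.6   1.1] kn [ 39.6 117.2] notch [array([110.7,  72.9]), array([110.5, -64.3])] pane [-6.8  1.2]
tree [ -39.7 -118.9] 0.35027397887917217
```

{"name": "move_arm", "arguments": {
  "commands": "0 -2.89 -2.17 0 0 0 0;0 -2.89 -2.17 0 0 0 0;0 -2.89 -2.17 0 0 0 0;0 -2.89 -2.17 0 0 0 0;0 -2.89 -2.17 0 0 0 0;0 -2.89 -2.17 0 0 0 0;0 -2.89 -2.17 0 0 0 0;0 -2.89 -2.17 0 0 0 0;0 -2.89 -2.17 0 0 0 0;0 -2.89 -2.17 0 0 0 0;0 0 0 0 0 0 0"
}}

```text
t: 1.22
eef_pos: [0.4548, 0.2924, 0.2316]
tool_rot: [0.001, 0.214, 0.977, -0.001]
contact_force: [0.8, -0.8, 0.3]
gripper_width: 0.001
```

{"name": "move_arm", "arguments": {
  "commands": "0 -1.6 -3.66 0 0 0 0;0 -1.6 -3.66 0 0 0 0;0 -1.6 -3.66 0 0 0 0;0 -1.6 -3.66 0 0 0 0;0 -1.6 -3.66 0 0 0 0;0 -1.6 -3.66 0 0 0 0;0 -1.6 -3.66 0 0 0 0;0 -1.6 -3.66 0 0 0 0;0 -1.6 -3.66 0 0 0 0;0 -1.6 -3.66 0 0 0 0;0 0 0 0 0 0 0"
}}

```text
t: 2.13
eef_pos: [0.4467, -0.1067, 0.2319]
tool_rot: [0.001, 0.213, 0.977, -0.001]
contact_force: [0.1, 0.1, 1.0]
gripper_width: -0.001
```

{"name": "move_arm", "arguments": {
  "commands": "0 0 0 0 0 0 6.57;0 0 0 0 0 0 6.57;0 0 0 0 0 0 6.57;0 0 0 0 0 0 6.57;0 0 0 0 0 0 6.57;0 0 0 0 0 0 6.57;0 0 0 0 0 0 6.57;0 0 0 0 0 0 0;0 0 0 0 0 0 0"
}}

```text
t: 2.88
eef_pos: [0.4476, -0.0986, 0.2313]
tool_rot: [0.0, 0.572, 0.82, 0.0]
contact_force: [0.0, 0.6, 0.1]
gripper_width: 0.001
```

```bash
cat > s.py <<'E'
from h import *
from scipy.spatial.transform import Rotation as Ro
M=np.array([.503,-.0798]);yaw=.350
R=np.array([[np.cos(yaw),-np.sin(yaw)],[np.sin(yaw),np.cos(yaw)]])
def st():
    o=bot.get_obs();w=o["tool_rot"];A=Ro.from_quat([w[1],w[2],w[3],w[0]]).as_matrix()
    print("t",o["t"],"local mm",(R.T@(o["eef_pos"][:2]-M)*1000).round(1),"z",o["eef_pos"][2].round(4),"F loc",(R.T@o["contact_force"][:2]).round(2),o["contact_force"][2].round(2),"w",round(o["gripper_width"],2))
    print("tool axes angle",np.degrees(np.arctan2(A[1,0],A[0,0])).round(1),np.degrees(yaw).round(1),"z",A[:,2].round(3))
if __name__=="__main__":st()
E
python3 s.py
```

```text
t 2.8833 local mm [-58.5   1.4] z 0.2313 F loc [0.23 0.59] 0.14 w 0.0
tool axes angle 110.2 20.1 z [ 0.  0. -1.]
```

{"name": "move_arm", "arguments": {
  "commands": "0 0 -0.7 3 0 0 0;0 0 0 3 0 0 0;0 0 0 3 0 0 0;0 0 0 2.5 0 0 0;0 0 0 1.5 0 0 0;0 0 0 1.0 0 0 0;0 0 0 0.5 0 0 0;0 0 0 0.5 0 0 0;0 0 0 0 0 0 0;0 0 0 0 0 0 0"
}}

```text
t: 3.72
eef_pos: [0.4415, -0.1014, 0.0819]
tool_rot: [0.0, 0.574, 0.819, 0.0]
contact_force: [0.1, 0.9, -0.1]
gripper_width: -0.005
```

```bash
python3 - <<'E'
from s import *
st();a=cam("top");b=cam("side")
i=np.hstack([cv2.resize(a["img"][130:285,270:430],(400,387)),cv2.resize(b["img"][150:305,255:415],(400,387))])
cv2.imwrite("pics/d1.png",i[:,:,::-1])
E
```

```text
t 3.7167 local mm [-65.2   0.8] z 0.0819 F loc [0.43 0.78] -0.13 w -0.0
tool axes angle 110.0 20.1 z [ 0.001  0.    -1.   ]
```

View pics/d1.png

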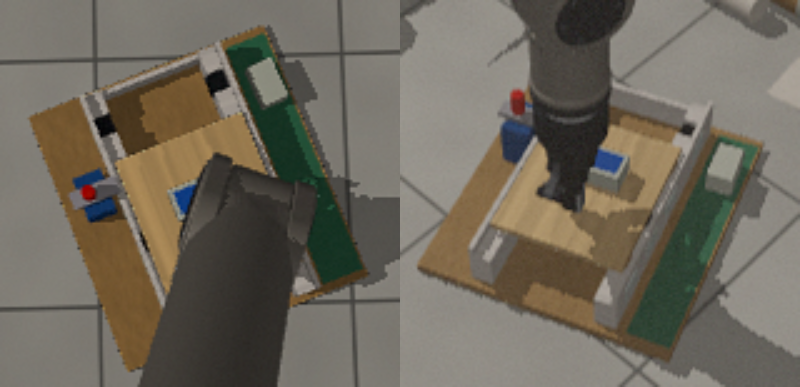

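The fingertips are just above the board and behind the rooflight (side half: tips at about (570,205), pane at (610,162)). I'll advance gently.

{"name": "move_arm", "arguments": {
  "commands": "0 0 1 0 0 0 0;0 0 0.7 0 0 0 0;0 0 0.4 0 0 0 0;0 0 0.3 0 0 0 0;0 0 0.3 0 0 0 0;0 0 0.3 0 0 0 0;0 0 0 0 0 0 0"
}}

```text
t: 4.4
eef_pos: [0.4685, -0.0912, 0.0811]
tool_rot: [-0.001, 0.574, 0.819, -0.001]
contact_force: [-2.4, -1.0, 0.7]
gripper_width: 0.007
```

```bash
python3 s.py
```

```text
t 4.4 local mm [-36.3   1.1] z 0.0811 F loc [-2.55 -0.09] 0.66 w 0.01
tool axes angle 109.9 20.1 z [-0.002 -0.    -1.   ]
```

{"name": "move_arm", "arguments": {
  "commands": "0 0 0.5 0 0 0 0;0 0 0.5 0 0 0 0;0 0 0.5 0 0 0 0;0 0 0.5 0 0 0 0;0 0 0.5 0 0 0 0;0 0 0.5 0 0 0 0;0 0 0.5 0 0 0 0;0 0 0.5 0 0 0 0;0 0 0.4 0 0 0 0;0 0 0.3 0 0 0 0;0 0 0 0 0 0 0"
}}

```text
t: 5.32
eef_pos: [0.5143, -0.0747, 0.0814]
tool_rot: [0.0, 0.574, 0.819, 0.0]
contact_force: [-0.4, 0.1, 0.4]
gripper_width: 0.001
```

```bash
python3 s.py
```

```text
t 5.3167 local mm [12.3  0.9] z 0.0814 F loc [-0.3   0.23] 0.36 w 0.0
tool axes angle 110.0 20.1 z [ 0.001 -0.    -1.   ]
```

{"name": "move_arm", "arguments": {
  "commands": "0 0 0.3 0 0 0 0;0 0 0.3 0 0 0 0;0 0 0.2 0 0 0 0;0 0 0 0 0 0 0"
}}

```text
t: 5.65
eef_pos: [0.5206, -0.0725, 0.0814]
tool_rot: [-0.0, 0.574, 0.819, -0.0]
contact_force: [-4.7, 0.6, 3.5]
gripper_width: -0.007
```

{"name": "move_arm", "arguments": {
  "commands": "0 0 0.2 0 0 0 0;0 0 0.2 0 0 0 0;0 0 0 0 0 0 0"
}}

```text
t: 5.9
eef_pos: [0.5257, -0.0707, 0.0815]
tool_rot: [0.001, 0.574, 0.819, 0.001]
contact_force: [0.2, -0.8, 0.2]
gripper_width: -0.0
```

```bash
python3 s.py
```

```text
t 5.9 local mm [24.4  0.8] z 0.0815 F loc [-0.11 -0.77] 0.22 w -0.0
tool axes angle 110.0 20.1 z [ 0.002  0.    -1.   ]
```

```bash
cat > look.py <<'E'
from s import *
import sys
st();a=cam("top");b=cam("side")
i=np.hstack([cv2.resize(a["img"][130:285,270:430],(400,387),interpolation=cv2.INTER_CUBIC),cv2.resize(b["img"][150:305,255:415],(400,387),interpolation=cv2.INTER_CUBIC)])
cv2.imwrite(sys.argv[1],i[:,:,::-1])
E
python3 look.py pics/d2.png
```

```text
t 5.9 local mm [24.4  0.8] z 0.0815 F loc [-0.11 -0.77] 0.22 w -0.0
tool axes angle 110.0 20.1 z [ 0.002  0.    -1.   ]
```

View pics/d2.png

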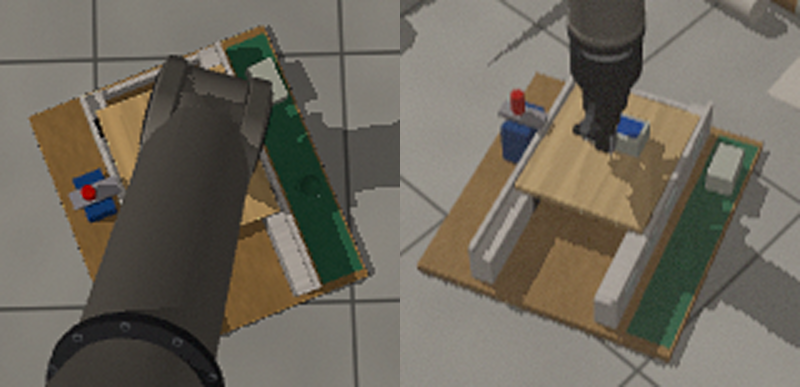

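The board now reaches the gable end, but the arm hides too much to judge the drop. I'll back off, lift, and move aside to measure.

{"name": "move_arm", "arguments": {
  "commands": "0 0 -0.5 0 0 0 0;0 0 -1.0 0 0 0 0;0 0 0 -2.5 0 0 0;0 0 0 -3.5 0 0 0;0 3.5 -2 -3 0 0 0;0 4 0 0 0 0 0;0 4 0 0 0 0 0;0 4 0 0 0 0 0;0 4 0 0 0 0 0;0 3 0 0 0 0 0;0 0 0 0 0 0 0"
}}

```text
t: 6.92
eef_pos: [0.4176, 0.1294, 0.1661]
tool_rot: [-0.001, 0.57, 0.821, 0.001]
contact_force: [-0.2, -0.2, -0.4]
gripper_width: -0.001
```

```bash
cat > meas.py <<'E'
from s import *
T,S=cam("top"),cam("side");c={}
for n,d,box in(("t",T,(130,285,270,430)),("s",S,(150,305,255,415))):
    h=cv2.cvtColor(d["img"],cv2.COLOR_RGB2HSV);m0=np.zeros(h.shape[:2],np.uint8);m0[box[0]:box[1],box[2]:box[3]]=255
    for k,m in(("b",cv2.inRange(h,(105,130,60),(128,255,255))),("r",cv2.inRange(h,(0,150,80),(6,255,255))|cv2.inRange(h,(172,150,80),(180,255,255)))):
        _,_,q,ce=cv2.connectedComponentsWithStats(m&m0);i=1+np.argmax(q[1:,4]);c[n+k]=ce[i];print(n,k,q[i,4],ce[i].round(1))
for k in"br":
    p,e=tri(T,c["t"+k],S,c["s"+k]);print(k,"local",(R.T@(p[:2]-M)*1000).round(1),"z",p[2].round(4),e.round(4))
E
python3 meas.py; python3 look.py pics/d3.png
```

```text
t b 189 [342.5 186.5]
t r 26 [305.  206.5]
s b 124 [341.2 198.9]
s r 42 [301.9 190.9]
b local [55.4  0.6] z 0.0951 0.0018
r local [ 41.7 116.8] z 0.0927 0.001
t 7.0167 local mm [ -8.5 220.6] z 0.1661 F loc [-0.05 -1.52] -0.95 w 0.0
tool axes angle 110.1 20.1 z [ 0.  0. -1.]
```

View pics/d3.png

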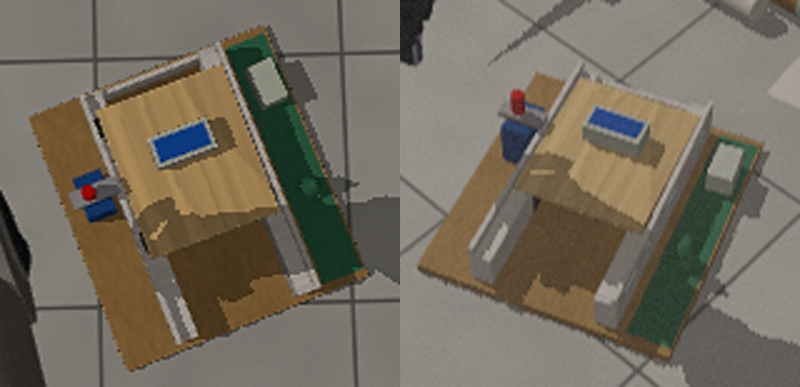

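The board has dropped. The pane height went from 103 to 95 mm, and the board is now near x=37.5 mm, inside the 34–46 band. The top half shows the knob still drawn back at (88,192). Next is the bolt.

{"name": "move_arm", "arguments": {
  "commands": "0 -2 2.4 0 0 0 0;0 -2.5 2.4 0 0 0 0;0 -2.5 0 0 0 0 0;0 -0.5 0 2 0 0 0;0 0 0 2.5 0 0 0;0 0 0 2 0 0 0;0 0 0 1 0 0 0;0 0 0 0.5 0 0 0;0 0 0 0 0 0 0"
}}

```text
t: 7.87
eef_pos: [0.4905, 0.0689, 0.0856]
tool_rot: [-0.0, 0.575, 0.818, -0.001]
contact_force: [-0.0, -0.3, 0.4]
gripper_width: -0.002
```

```bash
python3 s.py
```

```text
t 7.8667 local mm [ 39.2 143.9] z 0.0856 F loc [-0.11 -0.26] 0.43 w -0.0
tool axes angle 109.9 20.1 z [-0.001 -0.001 -1.   ]
```

{"name": "move_arm", "arguments": {
  "commands": "0 -0.6 0 0 0 0 0;0 -0.3 0 0 0 0 0;0 -0.3 0 0 0 0 0;0 -0.3 0 0 0 0 0;0 -0.3 0 0 0 0 0;0 -0.3 0 0 0 0 0;0 -0.3 0 0 0 0 0;0 -0.3 0 0 0 0 0;0 0 0 0 0 0 0"
}}

```text
t: 8.62
eef_pos: [0.5004, 0.0438, 0.0863]
tool_rot: [0.0, 0.574, 0.819, -0.0]
contact_force: [-0.4, 0.6, -0.9]
gripper_width: -0.001
```

{"name": "move_arm", "arguments": {
  "commands": "0 -0.2 0 0 0 0 0;0 -0.2 0 0 0 0 0;0 0 0 0 0 0 0"
}}

```text
t: 8.87
eef_pos: [0.5014, 0.0404, 0.0861]
tool_rot: [-0.0, 0.574, 0.819, -0.0]
contact_force: [0.9, 0.1, 0.3]
gripper_width: -0.005
```

{"name": "move_arm", "arguments": {
  "commands": "0 -0.2 0 0 0 0 0;0 0 0 0 0 0 0"
}}

```text
t: 9.03
eef_pos: [0.5017, 0.0396, 0.0861]
tool_rot: [-0.001, 0.574, 0.819, 0.0]
contact_force: [-1.3, 2.4, 1.9]
gripper_width: -0.003
```

```bash
python3 s.py
```

```text
t 9.0333 local mm [ 39.7 112.6] z 0.0861 F loc [-0.4   2.72] 1.92 w -0.0
tool axes angle 110.0 20.1 z [-0.001  0.001 -1.   ]
```

{"name": "move_arm", "arguments": {
  "commands": "0 -0.1 0 0 0 0 0;0 -0.1 0 0 0 0 0;0 0 0 0 0 0 0"
}}

```text
t: 9.28
eef_pos: [0.5018, 0.0394, 0.0861]
tool_rot: [-0.002, 0.573, 0.819, 0.0]
contact_force: [-3.6, 8.7, 4.3]
gripper_width: -0.001
```

{"name": "move_arm", "arguments": {
  "commands": "0 -0.1 0 0 0 0 0;0 -0.1 0 0 0 0 0;0 0 0 0 0 0 0"
}}

```text
t: 9.53
eef_pos: [0.5019, 0.0393, 0.0861]
tool_rot: [-0.003, 0.573, 0.82, 0.001]
contact_force: [-6.5, 13.0, 6.7]
gripper_width: -0.0
```

```bash
python3 s.py; python3 meas.py
```

```text
t 9.5333 local mm [ 39.8 112.2] z 0.0861 F loc [-1.67 14.46] 6.74 w -0.0
tool axes angle 110.1 20.1 z [-0.004  0.004 -1.   ]
t b 189 [342.5 186.5]Traceback (most recent call last):
  File "meas.py", line 6, in <module>
    _,_,q,ce=cv2.connectedComponentsWithStats(m&m0);i=1+np.argmax(q[1:,4]);c[n+k]=ce[i];print(n,k,q[i,4],ce[i].round(1))
                                                        ~~~~~~~~~^^^^^^^^^
    return _wrapfunc(a, 'argmax', axis=axis, out=out, **kwds)
    return bound(*args, **kwds)
ValueError: attempt to get argmax of an empty sequence
```

Hard stop felt: 14 N with no further motion, at the expected end position. I'll back off and check.

{"name": "move_arm", "arguments": {
  "commands": "0 1 0 0 0 0 0;0 2 0 0 0 0 0;0 0.5 0 -2 0 0 0;0 1 0 -3.5 0 0 0;0 4 -2 -3 0 0 0;0 4 -2 0 0 0 0;0 4 0 0 0 0 0;0 0 0 0 0 0 0;0 0 0 0 0 0 0"
}}

```text
t: 10.38
eef_pos: [0.4185, 0.1694, 0.1645]
tool_rot: [0.0, 0.572, 0.82, 0.0]
contact_force: [-0.2, -0.4, -0.6]
gripper_width: -0.001
```

```bash
python3 meas.py; python3 look.py pics/d4.png
```

```text
t b 189 [342.5 186.5]
t r 25 [313.  203.4]
s b 126 [341.  198.8]
s r 44 [309.1 192.4]
b local [55.3  0.8] z 0.0954 0.0014
r local [41.1 93.4] z 0.097 0.0008
t 10.4833 local mm [  6.1 260.3] z 0.1643 F loc [ 0.08 -0.29] 0.52 w 0.0
tool axes angle 109.9 20.1 z [ 0.    -0.001 -1.   ]
```

View pics/d4.png

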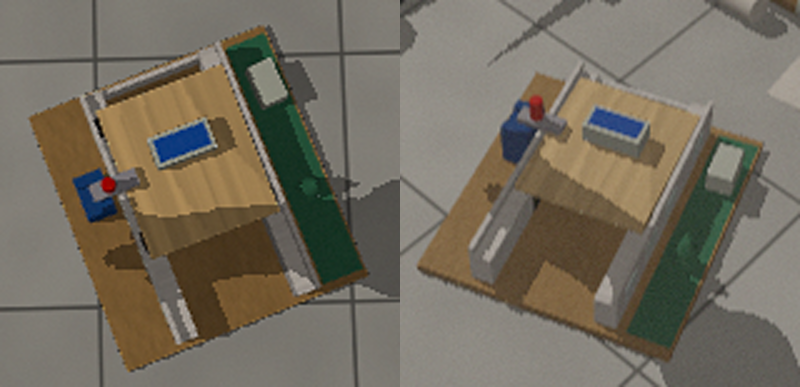

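The tongue now lies over the board's edge (top half, about (130,182)). The knob moved about 23.4 mm and hit a hard stop. The tree and annex are where they were.

```bash
python3 -c "
from station import bot
print(bot.hand_in())"
```

```text
the job is handed in; nothing more can be done
None
```

I pushed the roof board from behind its rooflight until it dropped into the notches, then pushed the red knob until it hit a firm stop. The job was handed in at about 10.5 s of robot time, with the gripper clear of the model.

**Board:** the pane's measured height fell from 103 to 95 mm, the full 8 mm drop. The board sits at about x = 37.5 mm, inside the 34–46 mm range the notches allow. It had not moved when I checked again after the bolt push.

**Bolt:** the push built up to about 14 N with no further movement. The knob moved from y = 116.8 to 93.4 mm, a travel of about 23.4 mm. The last picture shows the steel tongue over the board's edge.

**Disagreement:** my y readings ran about 2 mm above the text's values (knob home at 93.4 mm instead of 91). That is about the calibration error, so I relied on the hard stop rather than the picture.

**Other things:** the tree and annex look unmoved in the last picture. I did not check the items on the bench again, but the arm felt no contact away from the rooflight and knob.

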